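Unclamp the connector test fixture and hold its guard open at 60 degrees

TASK

Open the connector test fixture for a classmate who needs both hands inside it: first swing the red-knobbed clamp lever on its right side up until it stands upright at its stop, and only then lift the clear guard by its yellow knob to 60 degrees from its shut position, level with the red mark on the angle scale. The guard drops shut if let go, so finish while still holding it steady at 60 degrees with the fingers, with the clamp lever still upright. Leave the multimeter, the spare green connector and the roll of black tape where they are.

Things in the scene. Friction and masses are not known exactly. Their poses are not given: they have to be found in the camera images.
- fixture: grey connector test fixture fixed to the bench: an open tray 150 x 130 mm with 6 mm walls, 46 mm high, on an aluminium flange 170 x 150 x 8 mm. Origin: centre of its underside, on the bench top. x axis: from the knob side (front) to the hinge side (back); y: to its left; z up. Seated in the tray is a white connector that stays there. On the left wall (y = +72 mm) a white angle scale of 75 mm radius round the guard hinge, with a red mark at 60 degrees.
- guard (a joint): opening angle of the clear black-framed guard in rad: 0 shut (level), growing as its front rises; 60 degrees is 1.047; stop at 1.40. It weighs about 0.3 kg, turns freely and falls shut from any angle. The hinge axis runs along the fixture's y axis through point guard_hinge. The guard is 130 mm wide and reaches 145 mm forward of the hinge, 6 mm thick at its frame.
- guard_knob (a point): centre of the guard's yellow knob, a cylinder of 18 mm diameter and 20 mm long lying along the fixture's y axis, on an 8 mm rod ahead of the guard's front edge; 182 mm from the hinge axis, and 52 mm above the bench when shut; its centre is 37 mm ahead of the front edge of the guard. Pinch it by its two end faces (20 mm) from above: so gripped it can turn in the fingers as the guard swings.
- guard_hinge (a point): point in the middle of the guard's hinge axis, fixed on the fixture 70 mm behind its origin and 52 mm above the bench
- clamp (a joint): angle of the clamp lever in rad: 0 clamped (lever lies level, knob to the front), growing as the knob rises; 1.571 is upright, at its stop. It starts between 0 and 0.2, stays where it is left, and takes about 1 N at the knob. Its hook reaches over an ear of the guard while clamped.
- clamp_knob (a point): centre of the red knob of the clamp lever, a cylinder of 18 mm diameter and 18 mm long lying along the fixture's y axis, 85 mm from the pivot axis; when clamped 38 mm above the bench, 40 mm out from the tray's right wall. Pinch it by its two end faces (18 mm) from above: it can turn in the fingers as the lever swings.
- clamp_pivot (a point): point on the clamp lever's pivot axis in line with the red knob, fixed on the fixture, 38 mm above the bench; the axis runs along the fixture's y axis
- multimeter: bystander: yellow and black hand multimeter, 138 x 68 x 44 mm, lying loose; origin at the centre of its underside
- spare_connector: bystander: green round connector shell, 21 x 28 x 21 mm, lying loose left of the fixture; origin at the centre of its underside
- tape_roll: bystander: roll of black tape, 59 x 57 x 19 mm, lying flat and loose behind and left of the fixture; origin at the centre of its underside

How it is judged:
By the outcome, as a careful person would: the job done as asked, in the order asked, and still so for the second after the job is handed in, while the arm keeps its last pose, push and grip.
It also fails if it takes over 51 s, if anything falls off the work surface, if the arm or the gripper's body presses on something with over 40 N, if the wrist force passes 120 N, or if a joint passes its speed limit or range.

ROBOT

A 6-joint arm with a two-finger parallel gripper is mounted at the origin on a cart in front of the work surface, level with it; the furniture and walls round the work are solid. World frame = base frame: x ahead of the robot, y to its left, z up, the work surface at z = 0. Lengths are in m, angles in rad, forces in N, time in s.
With the tool pointing down it reaches from about 0.25 to 0.775 m from the base axis. Payload 4 kg.
Tool frame: the origin (TCP) lies between the finger pads; the fingertips stand 14 mm ahead of it and the grasp point (between the pads) lies 5 mm behind it (tip_reach is the distance from the TCP to the fingertips, in m); z points along the fingers, y is the line along which they close (so a half turn about z gives the same grasp; the last joint's range is limited). The gripper opens to 94 mm and grips with 3 to 60 N. Pads are 16 mm wide; open, the fingers measure 119 mm over their backs; the gripper's body (75 mm by 177 mm) begins 78 mm behind the grasp point.
Start: joints at [-1.398, 0.087, 1.371, -0, 1.684, -0.103], TCP at [0.15, -0.529, 0.22] pointing down, gripper open.
Joint ranges: [-3.1, 3.1], [-0.76, 2.03], [0.27, 2.55], [-1.08, 4.22], [0.17, 2.65], [-2.57, 2.57]. Speed limits (rad/s): [2.79, 2.79, 3.14, 3.14, 3.14, 3.14].

INTERFACE

Orientations are given as [roll, pitch, yaw] about the fixed x, y, z axes, in that order (R = Rz(yaw) Ry(pitch) Rx(roll)).
In Python, from bench import * gives the robot as it stands. The module is installed in compiled form; this text tells all that it offers.
- The arm moves only by the tool servo_tool, never from a script. Its argument "targets" is a list of rows, each a list of 4 numbers: the shift along the tool's x, y, z in cm, then the turn about the tool's z in degrees. A call has 1 to 8 rows; each row is the pose to reach, as a shift and turn from the pose commanded when the call began, along the tool's axes at that moment; what a row does not reach only later rows make up. A row lasts 1/8 s, in which the tool goes at most 62.5 mm and 10.7 degrees, less where a joint would pass 70% of its speed; a pose out of reach is approached as far as the arm can. A call with a gripper value outside its range is refused whole. "claw" is the closure in counts, from 0 (fully open) to 255 (shut), set as the call begins (left out, the last holds). The fingers move at their own pace and stop on an object; the grip force is fixed at half the most. Time passes only in rows, so rows that repeat a pose let the fingers close. It gives the time, the measured TCP pose, the force, the opening and the grip force at its end, in the units of the state.
- get_obs(): the state, without advancing time (a new reading comes with each control period).
- snapshot(name): name is "scene" or "top" or "wrist"; returns the picture (400x640x3 uint8, blue, green, red); there is no depth.
- camera_model(name): a dict with "camera_matrix" (3x3 intrinsics, pixels), "camera_from_world" (4x4, takes a point from world to camera coordinates). Camera axes: x right, y up, looking along -z (the intrinsics and any distortion apply to the point x, -y, -z); pixel columns grow to the right and rows downward; lengths in m; the calibration is good to about 2 mm. The wrist camera is an equidistant fisheye: a pixel r from the principal point sees the ray r / f radians off the axis. A picture is of the moment at which its call begins: read the wrist's pose just before it. camera_model takes no time and is no camera call; for the wrist camera it gives the pose at the moment of the call.
- close_job(): hands the job in; it is judged then, once.
The state is a dict: "time": time; "joint_positions": joint angles; "qvel": joint speeds; "joint_torque": joint torques, N m; "tool_pos": TCP position; "ee_rot": TCP orientation; "wrist_force": force on the tool from outside, world axes, zero at the start; "wrist_torque": the same for the moment, N m; "width": finger opening in m; "finger_force": force on a finger pad.
Only numpy, scipy, OpenCV 4.12 (cv2) and the standard library are available. Lean on these libraries where they do the work, as an engineer would, in place of code of your own. Each camera call takes 0.05 s, during which the arm holds its last target. There are 200 camera calls.

## Working session

There is one attempt and no reset: what is moved stays moved. The work goes in short steps, Python scripts to look and compute and a tool call to move; the robot and the scene stay as the last step left them, time stands still between calls to the robot, and variables do not carry over. Pictures are saved under pics/ and viewed, at most 10 in all, crops included, and the job is handed in when it is done.

Besides the shell and the picture viewer there is one more tool, called after ">>>" as name([rows], argument=value, ...), one row to a line, values as JSON. servo_tool: Moves the arm, as the interface text tells. Its arguments: {"type":"object","properties":{"targets":{"type":"array"},"claw":{"type":"number"}},"required":["targets"]}

```bash
mkdir -p pics; python3 - <<'E'
from bench import *
import cv2,numpy as np
a=snapshot("scene");b=snapshot("top")
cv2.imwrite("pics/scene.png",a);cv2.imwrite("pics/top.png",b)
cv2.imwrite("pics/both.png",cv2.resize(np.vstack([a,b]),None,fx=0.75,fy=0.75,interpolation=cv2.INTER_AREA))
for n in("scene","top"):
    m=camera_model(n);print(n,{k:(np.round(v,4).tolist() if not isinstance(v,str) else v) for k,v in m.items()})
print(get_obs())
E
```

```text
scene {'camera_matrix': [[362.109, 0.0, 313.464], [0.0, 362.109, 198.0171], [0.0, 0.0, 1.0]], 'camera_from_world': [[-0.639, -0.769, 0.0171, 0.4402], [0.3937, -0.3078, 0.8662, -0.2503], [-0.6608, 0.5602, 0.4994, -0.589], [0.0, 0.0, 0.0, 1.0]]}
top {'camera_matrix': [[420.4439, 0.0, 315.5894], [0.0, 420.4439, 190.2487], [0.0, 0.0, 1.0]], 'camera_from_world': [[-0.0292, -0.9995, -0.0117, 0.1238], [0.9974, -0.0299, 0.0653, -0.5391], [-0.0656, -0.0098, 0.9978, -1.0766], [0.0, 0.0, 0.0, 1.0]]}
{'time': 0.1, 'joint_positions': array([-1.39813754e+00,  8.78577042e-02,  1.37207195e+00, -3.52279870e-05,
        1.68360974e+00, -1.03137704e-01]), 'qvel': array([ 0.00016243, -0.00146712, -0.00413919, -0.00038883,  0.00046938,
        0.00113037]), 'joint_torque': array([ 2.35484287e-03, -3.41249943e+01, -3.03303301e+01,  7.19206268e-02,
        3.04302096e-02, -9.62908507e-05]), 'tool_pos': array([ 0.14965649, -0.52876563,  0.2184498 ]), 'ee_rot': array([-3.13965266e+00, -1.65599996e-04,  2.75792399e-01]), 'wrist_force': array([ 0.33353219,  0.19547066, -0.19514285]), 'wrist_torque': array([0.02312247, 0.00198064, 0.02427566]), 'finger_force': 0.0, 'width': 0.0937619216911745}
```

View pics/both.png

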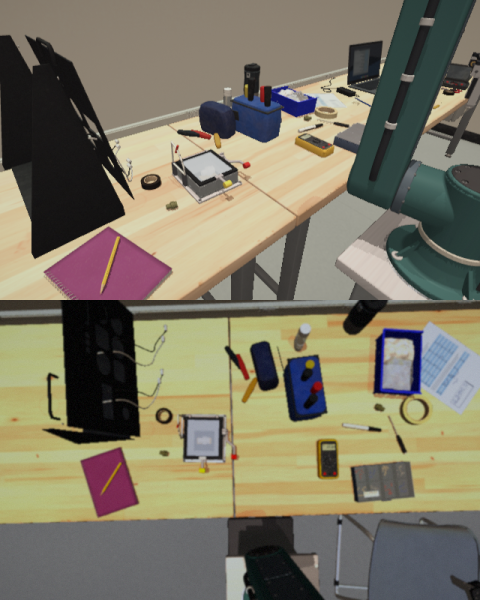

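The stacked picture (scene on top, top view below, 0.75 scale) shows the fixture with its front toward the robot. In full-size pixels, the yellow knob is near scene (304,245) and top (271,220). The red knob is near scene (328,220) and top (312,209).

```bash
cat > h.py <<'E'
import cv2,numpy as np
from scipy.optimize import least_squares
def ray(m,uv):
    K=np.array(m["camera_matrix"]);T=np.array(m["camera_from_world"])
    d=np.linalg.inv(K)@[uv[0],uv[1],1]; d=np.array([d[0],-d[1],-d[2]])
    R=T[:3,:3];d=R.T@d
    return -R.T@T[:3,3],d/np.linalg.norm(d)
def tri(rays):
    A=sum(np.eye(3)-np.outer(d,d) for o,d in rays);b=sum((np.eye(3)-np.outer(d,d))@o for o,d in rays)
    p=np.linalg.solve(A,b);return p,[np.linalg.norm(np.cross(p-o,d)) for o,d in rays]
def plane(m,uv,z):
    o,d=ray(m,uv);return o+d*(z-o[2])/d[2]
def blobs(img,col,box,amin=6):
    h=cv2.cvtColor(img,cv2.COLOR_BGR2HSV);H,S,V=cv2.split(h)
    if col=="red": k=((H<8)|(H>172))&(S>150)&(V>70)
    else: k=(H>20)&(H<34)&(S>165)&(V>90)
    mk=np.zeros(k.shape,np.uint8);x0,y0,x1,y1=box;mk[y0:y1,x0:x1]=k[y0:y1,x0:x1]
    n,l,s,c=cv2.connectedComponentsWithStats(mk)
    return [(s[i].tolist(),c[i].round(1).tolist()) for i in range(1,n) if s[i][4]>=amin]
E
python3 - <<'E'
import cv2,numpy as np
from h import *
a=cv2.imread("pics/scene.png");b=cv2.imread("pics/top.png")
for n,im,bx in(("scene",a,(215,180,350,280)),("top",b,(225,135,330,240))):
    for c in("red","yel"): print(n,c,blobs(im,c,bx))
c1=cv2.resize(a[180:280,215:350],(720,533)[:2] and (540,400),interpolation=cv2.INTER_CUBIC)
c2=cv2.resize(b[140:240,225:330],(420,400),interpolation=cv2.INTER_CUBIC)
im=np.hstack([c1,c2]);cv2.imwrite("pics/crop.png",cv2.resize(im,(800,333)))
E
```

```text
scene red [([266, 180, 15, 6, 68], [273.6, 181.9]), ([234, 194, 4, 10, 18], [235.3, 197.5]), ([324, 216, 10, 9, 59], [328.3, 219.8])]
scene yel [([298, 244, 11, 7, 33], [302.1, 247.1])]
top red [([309, 206, 7, 7, 43], [311.8, 208.7])]
top yel [([265, 224, 9, 7, 54], [269.2, 226.9])]
```

View pics/crop.png

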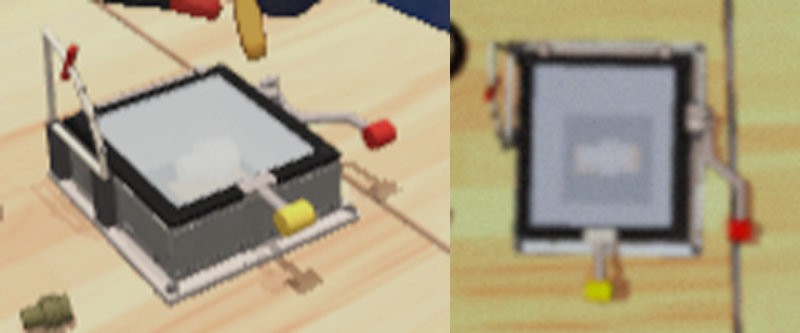

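The crop shows the fixture almost square to the robot. The yellow knob is at scene (303.2,245.2) and top (269.5,227), the red knob at scene (328.3,219.8) and top (311.8,208.7). The lever is level and the guard is shut.

```bash
python3 - <<'E'
from bench import *
from h import *
a=camera_model("scene");b=camera_model("top")
Y,e=tri([ray(a,(303.4,245.4)),ray(b,(269.6,227.2))]);print("yel",Y.round(4),np.round(e,4), plane(b,(269.6,227.2),.052).round(4),plane(a,(303.4,245.4),.052).round(4))
R,e=tri([ray(a,(328.6,220)),ray(b,(312,208.9))]);print("red",R.round(4),np.round(e,4), plane(b,(312,208.9),.038).round(4))
im=cv2.imread("pics/top.png");g=im.max(2)
mk=np.zeros(g.shape,np.uint8);mk[148:216,242:303]=(g[148:216,242:303]<70)*255
cs,_=cv2.findContours(mk,cv2.RETR_EXTERNAL,cv2.CHAIN_APPROX_NONE)
for c in sorted(cs,key=cv2.contourArea)[-2:]:
    r=cv2.minAreaRect(c);p=cv2.boxPoints(r);w=np.array([plane(b,q,.054)[:2] for q in p]);print(r,w.round(4).tolist(),cv2.contourArea(c))
    print([np.degrees(np.arctan2(*(w[(i+1)%4]-w[i])[::-1])).round(1) for i in range(4)],[np.linalg.norm(w[(i+1)%4]-w[i]).round(4) for i in range(4)])
# tool axes now
from scipy.spatial.transform import Rotation as Ro
print(Ro.from_euler("xyz",get_obs()["ee_rot"]).as_matrix().round(3))
E
```

```text
yel [0.4508 0.2255 0.0534] [0. 0.] [0.4508 0.2257 0.052 ] [0.4522 0.2244 0.052 ]
red [0.4938 0.1181 0.0487] [0.0002 0.0002] [0.4939 0.1182 0.038 ]
((270.5, 182.5), (57.0, 53.0), 90.0) [[0.6378, 0.2864], [0.6337, 0.1519], [0.4894, 0.1557], [0.4933, 0.2891]] 464.0
[np.float64(-91.8), np.float64(178.5), np.float64(88.3), np.float64(-1.0)] [np.float64(0.1346), np.float64(0.1443), np.float64(0.1334), np.float64(0.1446)]
[[ 0.962  0.272 -0.   ]
 [ 0.272 -0.962  0.002]
 [ 0.    -0.002 -1.   ]]
```

>>> servo_tool([
  [3, -3.1, 0, 1],
  [7, -7.3, 0, 3],
  [11, -11.5, 0, 5],
  [15, -15.7, 0, 7],
  [19, -19.9, 0, 9],
  [23, -24, 0, 11],
  [26, -27.1, 0, 13],
  [28, -29.2, 0, 15],
], claw=140)

```text
time: 1.1
tool_pos: [0.34, -0.1701, 0.2192]
ee_rot: [-3.141, 0.0, 0.015]
wrist_force: [0.4, -0.5, -0.0]
width: 0.0423
finger_force: 0.0
```

>>> servo_tool([
  [2, -3, 0, 3],
  [6, -7, 0, 3],
  [10, -11, 0, 3],
  [14, -15, 0, 3],
  [17, -18, 1, 3],
  [19, -20, 2, 3],
  [19, -20, 3, 3],
  [19, -20, 3, 3],
])

```text
time: 2.1
tool_pos: [0.5256, 0.0302, 0.1879]
ee_rot: [3.141, 0.004, -0.039]
wrist_force: [0.2, -0.3, -0.3]
width: 0.0427
finger_force: 0.0
```

```bash
cat >> h.py <<'E'
def fray(m,uv):
    K=np.array(m["camera_matrix"]);T=np.array(m["camera_from_world"])
    x=(uv[0]-K[0,2])/K[0,0];y=(uv[1]-K[1,2])/K[1,1];r=np.hypot(x,y)+1e-12
    d=np.array([np.sin(r)*x/r,-np.sin(r)*y/r,-np.cos(r)]);R=T[:3,:3]
    return -R.T@T[:3,3],R.T@d
E
python3 - <<'E'
from bench import *
from h import *
m=camera_model("wrist");w=snapshot("wrist");cv2.imwrite("pics/w1.png",w)
print(np.round(m["camera_matrix"],1).tolist(),np.round(m["camera_from_world"],3).tolist())
for c in("red","yel"):
    for s,p in blobs(w,c,(0,0,640,400),60):
        o,d=fray(m,p);z=.049 if c=="red" else .052
        print(c,s,p,(o+d*(z-o[2])/d[2]).round(4))
E
```

```text
[[309.7, 0.0, 322.3], [0.0, 309.7, 205.5], [0.0, 0.0, 1.0]] [[-0.037, -0.999, 0.001, 0.051], [0.959, -0.036, -0.282, -0.482], [0.281, -0.009, 0.96, -0.51], [0.0, 0.0, 0.0, 1.0]]
red [529, 0, 51, 29, 1065] [556.0, 11.5] [ 0.7539 -0.2627  0.049 ]
red [49, 145, 21, 26, 108] [58.3, 157.9] [0.5962 0.3741 0.049 ]
red [231, 221, 19, 17, 255] [239.7, 229.6] [0.4946 0.1212 0.049 ]
yel [482, 173, 51, 99, 420] [499.3, 212.9] [ 0.5025 -0.1719  0.052 ]
yel [152, 258, 17, 15, 180] [159.9, 265.4] [0.4511 0.2306 0.052 ]
```

View pics/w1.png

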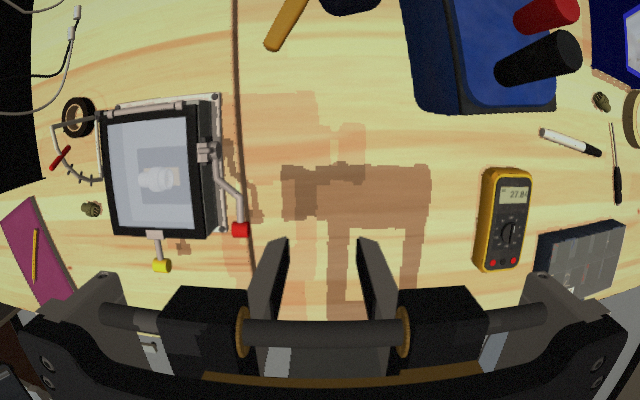

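The wrist view shows the red knob at (240,230), the yellow knob at (162,266) and the multimeter at (505,220). The fingers and the fixture are clear of each other. Next I move over the red knob and measure again from there.

>>> servo_tool([
  [-1, -3, 0, 0],
  [-2.5, -6, 0, 0],
  [-3.5, -8.8, 2, 0],
  [-3.5, -8.8, 4, 0],
  [-3.5, -8.8, 5, 0],
  [-3.5, -8.8, 5, 0],
  [-3.5, -8.8, 5, 0],
])

```text
time: 3.02
tool_pos: [0.4959, 0.1193, 0.1406]
ee_rot: [-3.141, -0.002, -0.04]
wrist_force: [-0.1, -0.1, 0.1]
width: 0.0426
finger_force: 0.0
```

```bash
python3 - <<'E'
from bench import *
from h import *
o0=get_obs();m=camera_model("wrist");w=snapshot("wrist");cv2.imwrite("pics/w2.png",w)
print(o0["tool_pos"],o0["ee_rot"])
for c in("red","yel"):
    for s,p in blobs(w,c,(0,0,640,400),60):
        o,d=fray(m,p);z=.049 if c=="red" else .052
        print(c,s,p,(o+d*(z-o[2])/d[2]).round(4))
E
```

```text
[0.4959351  0.11933106 0.14055549] [-3.14143087e+00 -1.87003593e-03 -3.95242832e-02]
red [70, 101, 29, 31, 174] [82.5, 116.6] [0.6071 0.3619 0.049 ]
red [312, 204, 21, 21, 391] [321.9, 214.1] [0.4952 0.1208 0.049 ]
yel [559, 157, 45, 104, 325] [575.1, 201.6] [ 0.4975 -0.1603  0.052 ]
yel [36, 222, 6, 59, 149] [38.0, 251.0] [0.4562 0.4949 0.052 ]
yel [200, 253, 22, 19, 318] [210.0, 262.4] [0.4513 0.2299 0.052 ]
```

View pics/w2.png

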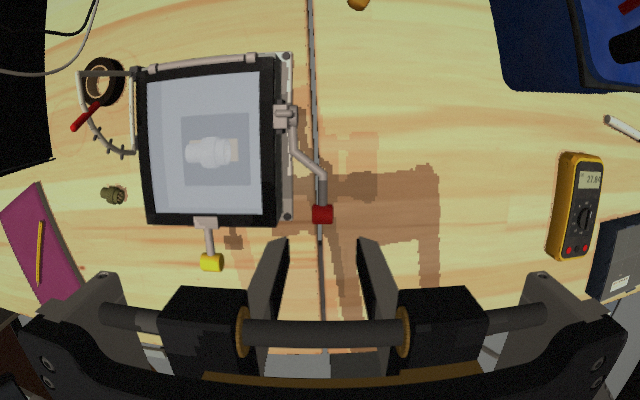

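The red knob is at (322,214), midway between the fingers, which puts it at about (0.495,0.120). I narrow the fingers to about 32 mm, descend and pinch it.

>>> servo_tool([
  [-0.1, -0.1, 0, 0],
  [-0.1, -0.1, 2, 0],
  [-0.1, -0.1, 4, 0],
  [-0.1, -0.1, 6, 0],
  [-0.1, -0.1, 8, 0],
  [-0.1, -0.1, 9.3, 0],
  [-0.1, -0.1, 9.6, 0],
  [-0.1, -0.1, 9.6, 0],
], claw=170)

```text
time: 4.08
tool_pos: [0.4947, 0.121, 0.0439]
ee_rot: [-3.142, -0.001, -0.038]
wrist_force: [0.8, -0.3, -0.1]
width: 0.0314
finger_force: 0.0
```

>>> servo_tool([
  [0, 0, 0, 0],
  [0, 0, 0, 0],
  [0, 0, 0, 0],
  [0, 0, 0, 0],
  [0, 0, 0, 0],
], claw=255)

```text
time: 4.7
tool_pos: [0.4948, 0.1197, 0.044]
ee_rot: [3.139, -0.001, -0.039]
wrist_force: [0.1, -5.4, 0.7]
width: 0.0177
finger_force: 30.0
```

```bash
python3 - <<'E'
from bench import *
from h import *
o0=get_obs();print(o0["tool_pos"],o0["ee_rot"],o0["width"],o0["finger_force"],o0["wrist_force"])
w=snapshot("wrist");s=snapshot("scene");print(blobs(s,"red",(290,180,350,260)))
cv2.imwrite("pics/w3.png",np.hstack([cv2.resize(w[120:360,200:440],(400,400)),cv2.resize(s[170:270,270:370],(400,400))]))
E
```

```text
[0.49481578 0.11973893 0.04397601] [ 3.13938049e+00 -1.30336663e-03 -3.88071427e-02] 0.017749824089869557 29.992663264274597 [ 0.07067156 -5.36943247  0.65237488]
[([328, 216, 6, 8, 41], [330.2, 219.6])]
```

View pics/w3.png

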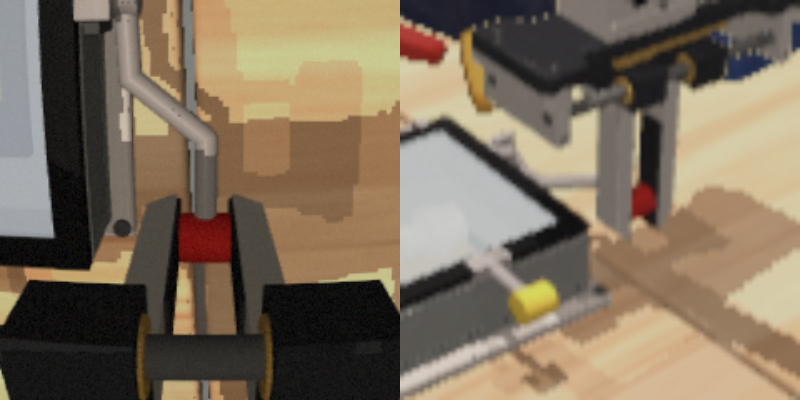

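The pinch is good: opening 17.7 mm, the red knob lies between the pads, and the lever rod runs out behind it. I swing it along the 85 mm arc.

>>> servo_tool([
  [0, 0.15, 0, 0],
  [0.08, 0.15, -0.6, 0],
  [0.22, 0.15, -1.13, 0],
  [0.45, 0.15, -1.8, 0],
  [0.73, 0.15, -2.52, 0],
  [1.08, 0.15, -3.2, 0],
  [1.47, 0.15, -3.81, 0],
  [1.47, 0.15, -3.81, 0],
])

```text
time: 5.8
tool_pos: [0.5087, 0.1189, 0.0823]
ee_rot: [3.142, 0.001, -0.038]
wrist_force: [-3.5, -0.7, 0.3]
width: 0.0179
finger_force: 30.0
```

>>> servo_tool([
  [0.45, 0, -0.58, 0],
  [0.95, 0, -1.13, 0],
  [1.5, 0, -1.63, 0],
  [2.09, 0, -2.08, 0],
  [2.7, 0, -2.48, 0],
  [3.37, 0, -2.83, 0],
  [4.05, 0, -3.1, 0],
  [4.05, 0, -3.1, 0],
])

```text
time: 6.8
tool_pos: [0.5509, 0.117, 0.1136]
ee_rot: [3.141, -0.003, -0.039]
wrist_force: [-2.8, -1.8, 1.1]
width: 0.0176
finger_force: 30.0
```

>>> servo_tool([
  [0.71, 0, -0.23, 0],
  [1.4, 0, -0.39, 0],
  [2.17, 0, -0.49, 0],
  [2.9, 0, -0.52, 0],
  [2.9, 0, -0.52, 0],
  [2.9, 0, -0.52, 0],
])

```text
time: 7.55
tool_pos: [0.5797, 0.1158, 0.1191]
ee_rot: [3.141, -0.004, -0.039]
wrist_force: [-2.2, -3.5, 5.4]
width: 0.0176
finger_force: 30.0
```

>>> servo_tool([
  [0.2, 0, -0.1, 0],
  [0.4, 0, -0.1, 0],
  [0.4, 0, -0.1, 0],
])

```text
time: 7.92
tool_pos: [0.5824, 0.1156, 0.1192]
ee_rot: [3.141, -0.0, -0.039]
wrist_force: [-4.0, -4.8, 5.5]
width: 0.0174
finger_force: 30.0
```

```bash
python3 - <<'E'
from bench import *
from h import *
w=snapshot("wrist");s=snapshot("scene");t=snapshot("top")
cv2.imwrite("pics/w4.png",np.hstack([cv2.resize(w[120:360,200:440],(400,400)),cv2.resize(s[120:240,260:380],(400,400))]))
E
```

```text
(no output)
```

View pics/w4.png

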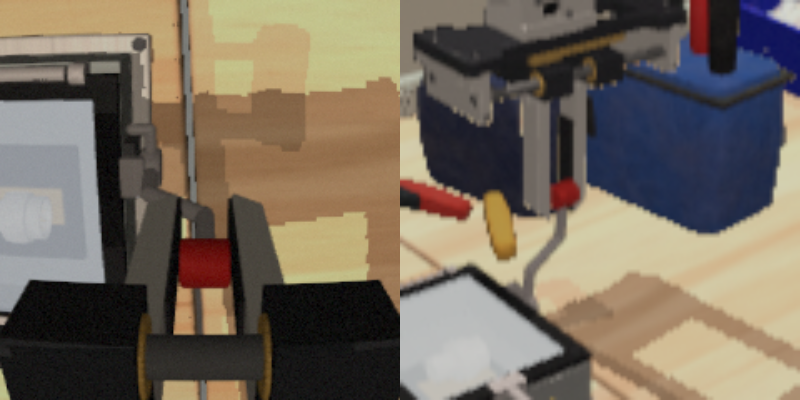

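The knob is nearly over the pivot and the lever looks upright. I keep pushing backward until the stop shows in the force.

>>> servo_tool([
  [0.2, 0, 0, 0],
  [0.4, 0, 0, 0],
  [0.4, 0, 0, 0],
])

```text
time: 8.45
tool_pos: [0.5864, 0.1155, 0.1191]
ee_rot: [3.141, -0.0, -0.039]
wrist_force: [-2.9, -4.0, 4.9]
width: 0.0173
finger_force: 30.0
```

>>> servo_tool([
  [0.2, 0.3, 0, 0],
  [0.4, 0.3, 0, 0],
  [0.4, 0.3, 0, 0],
])

```text
time: 8.82
tool_pos: [0.59, 0.115, 0.1188]
ee_rot: [-3.138, 0.001, -0.037]
wrist_force: [-3.9, 3.3, 4.9]
width: 0.0175
finger_force: 30.0
```

```bash
python3 - <<'E'
from bench import *
from h import *
m=camera_model("wrist");w=snapshot("wrist");s=snapshot("scene");ms=camera_model("scene")
w3=cv2.imread("pics/w3.png");w4=cv2.imread("pics/w4.png")
for i in(w3,w4): print([( (np.array(c)*.6+[200,120]).round(1),q) for q,c in blobs(i,"red",(0,0,400,400),100)])
bw=blobs(w,"red",(250,200,400,330),60);bs=blobs(s,"red",(280,100,360,240));print(bw,bs)
p,e=tri([fray(m,bw[0][1])]+[ray(ms,bs[-1][1])]);print(p,e)
print(get_obs()["tool_pos"])
cv2.imwrite("pics/w5.png",np.hstack([cv2.resize(w[120:360,200:440],(400,400)),cv2.resize(s[120:240,260:380],(400,400))]))
E
```

```text
[(array([322.7, 263.3]), [179, 213, 52, 51, 2397])]
[(array([322.5, 278.3]), [179, 238, 52, 50, 2374])]
[([307, 265, 31, 29, 848], [322.0, 279.5])] [([347, 115, 6, 21, 110], [349.3, 125.0]), ([303, 172, 9, 10, 57], [307.2, 176.5])]
[0.57853183 0.11540186 0.12445532] [np.float64(0.0015554038949415136), np.float64(0.0015554038949418282)]
[0.59001012 0.11501945 0.11886404]
```

View pics/w5.png

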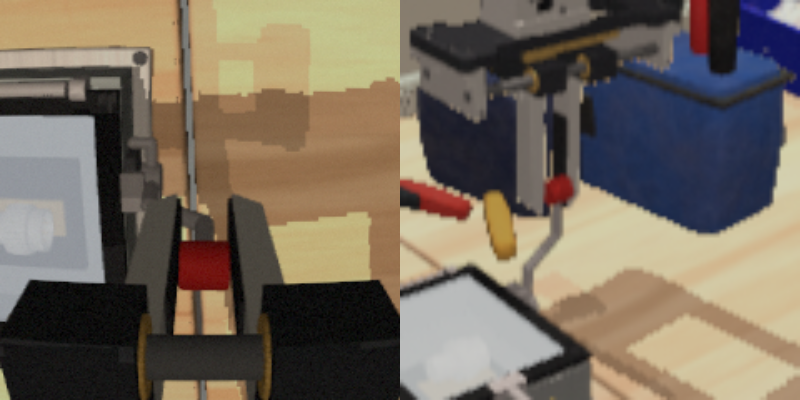

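The knob slid about 9 mm in the pads and now sits near (0.5785, 0.1154, 0.1245), close to upright. I regrasp it centred and push to the stop.

>>> servo_tool([
  [0, 0, 0, 0],
  [0, 0, 0, 0],
  [-0.5, -0.1, 0, 0],
  [-1.1, -0.1, 0, 0],
  [-1.1, -0.1, 0, 0],
], claw=165)

```text
time: 9.55
tool_pos: [0.5789, 0.1141, 0.1188]
ee_rot: [3.141, -0.0, -0.038]
wrist_force: [0.6, -0.0, -0.1]
width: 0.0331
finger_force: 0.0
```

>>> servo_tool([
  [0, 0, 0, 0],
  [0, 0, 0, 0],
  [0, 0, 0, 0],
  [0, 0, 0, 0],
], claw=255)

```text
time: 10.05
tool_pos: [0.5795, 0.1154, 0.1188]
ee_rot: [-3.139, -0.0, -0.038]
wrist_force: [-0.2, 4.4, -0.3]
width: 0.0177
finger_force: 30.0
```

>>> servo_tool([
  [0.2, 0, 0, 0],
  [0.4, 0, 0, 0],
  [0.4, 0, 0, 0],
])

```text
time: 10.42
tool_pos: [0.5798, 0.1154, 0.1188]
ee_rot: [-3.14, 0.008, -0.037]
wrist_force: [-9.2, 4.5, 5.2]
width: 0.0176
finger_force: 30.0
```

```bash
cat > k.py <<'E'
from bench import *
from h import *
m=camera_model("wrist");w=snapshot("wrist");s=snapshot("scene");ms=camera_model("scene")
bw=blobs(w,"red",(250,200,400,330),60);bs=blobs(s,"red",(280,140,345,240));print(bw,bs)
p,e=tri([fray(m,bw[0][1])]+[ray(ms,bs[-1][1])]);print(p,e)
o=get_obs();print(o["tool_pos"],o["wrist_force"])
E
python3 k.py
```

```text
[([307, 249, 32, 30, 897], [322.0, 264.0])] [([306, 172, 6, 9, 41], [308.3, 176.0])]
[0.57820133 0.11421281 0.12512131] [np.float64(0.0030260935710401697), np.float64(0.0030260935710406545)]
[0.57983996 0.11541174 0.11877377] [-9.39280448  4.75775191  4.52553265]
```

>>> servo_tool([
  [0.15, 0, 0, 0],
  [0.3, 0, 0, 0],
  [0.3, 0, 0, 0],
])

```text
time: 10.9
tool_pos: [0.5801, 0.1154, 0.1187]
ee_rot: [-3.14, 0.015, -0.037]
wrist_force: [-16.6, 4.3, 8.5]
width: 0.0178
finger_force: 30.0
```

The force reaches 16 N with no motion, so the lever is at its stop. I relax, release and rise.

>>> servo_tool([
  [-0.4, 0, 0, 0],
  [-0.6, 0.1, 0, 0],
  [-0.6, 0.1, 0, 0],
])

```text
time: 11.28
tool_pos: [0.5795, 0.1153, 0.1188]
ee_rot: [-3.138, 0.001, -0.037]
wrist_force: [-0.3, 7.9, 0.6]
width: 0.0176
finger_force: 30.0
```

>>> servo_tool([
  [0, 0, 0, 0],
  [0, 0, 0, 0],
  [0, 0, -1, 0],
  [0, 0, -3, 0],
  [0, 0, -6, 0],
  [-3, 0, -6, 0],
  [-7, -3, -6, 0],
  [-7, -3, -6, 0],
], claw=160)

```text
time: 12.28
tool_pos: [0.51, 0.1468, 0.18]
ee_rot: [-3.141, -0.001, -0.036]
wrist_force: [0.0, 0.4, 1.0]
width: 0.035
finger_force: 0.0
```

```bash
python3 - <<'E'
from bench import *
from h import *
m=camera_model("wrist");w=snapshot("wrist");s=snapshot("scene");ms=camera_model("scene");t=snapshot("top");mt=camera_model("top")
o=get_obs();print(o["tool_pos"],o["ee_rot"])
for c in("red","yel"):
    print(c,"wrist",blobs(w,c,(0,0,640,400),60),"\nscene",blobs(s,c,(270,140,345,270)),"\ntop",blobs(t,c,(225,135,330,240)))
for s_,p in blobs(w,"yel",(0,0,640,400),60):
    O,d=fray(m,p);print(p,(O+d*(.052-O[2])/d[2]).round(4))
cv2.imwrite("pics/w6.png",np.hstack([w[:,60:460],cv2.resize(s[150:270,250:370],(400,400))]))
E
```

```text
[0.51221124 0.14531414 0.17943137] [ 3.14101125e+00 -1.61426698e-03 -3.86646095e-02]
red wrist [([129, 112, 24, 28, 159], [139.3, 126.2]), ([350, 122, 27, 25, 619], [362.7, 133.8])] 
scene [([302, 174, 8, 8, 37], [305.2, 177.7]), ([270, 176, 11, 10, 74], [274.5, 181.0])] 
top [([236, 166, 2, 4, 6], [236.5, 167.5]), ([309, 170, 2, 6, 10], [309.6, 172.1])]
yel wrist [([553, 165, 41, 92, 261], [567.8, 202.5]), ([63, 222, 10, 57, 158], [66.7, 249.3]), ([239, 249, 20, 17, 259], [248.6, 257.5])] 
scene [([298, 244, 11, 7, 47], [302.6, 246.6])] 
top [([267, 224, 7, 7, 47], [270.0, 226.9])]
[567.8, 202.5] [ 0.4996 -0.1613  0.052 ]
[66.7, 249.3] [0.456  0.5033 0.052 ]
[248.6, 257.5] [0.4514 0.2288 0.052 ]
```

View pics/w6.png

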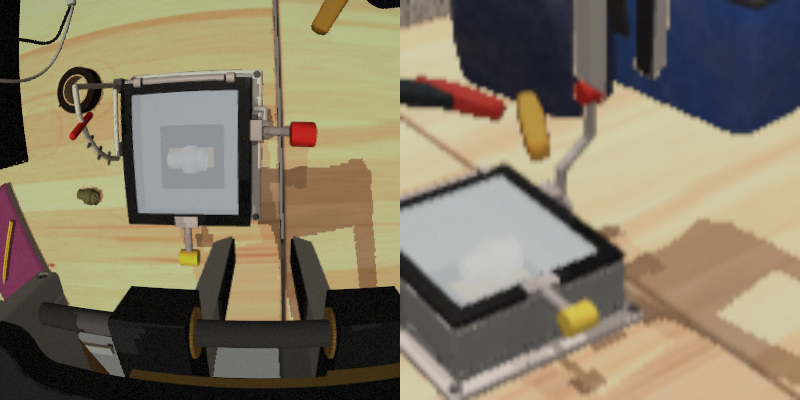

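The lever stays upright after release, with the red knob at wrist (363,134). The yellow knob is at wrist (249,258) and the guard is still shut. I go above the yellow knob and descend.

>>> servo_tool([
  [-3, -3, 0, 0],
  [-6.4, -6, 0, 0],
  [-6.4, -7.9, 2, 0],
  [-6.4, -7.9, 5, 0],
  [-6.4, -7.9, 8, 0],
  [-6.4, -7.9, 11, 0],
  [-6.4, -7.9, 13, 0],
  [-6.4, -7.9, 13.4, 0],
])

```text
time: 13.42
tool_pos: [0.4504, 0.2262, 0.043]
ee_rot: [3.14, 0.003, -0.04]
wrist_force: [0.3, 0.3, -0.1]
width: 0.035
finger_force: 0.0
```

>>> servo_tool([
  [0, 0, 0, 0],
  [0, 0, 0, 0],
  [0, 0, 0, 0],
  [0, 0, 0, 0],
  [0, 0, 0, 0],
], claw=255)

```text
time: 14.05
tool_pos: [0.4517, 0.2267, 0.0459]
ee_rot: [3.141, -0.003, -0.039]
wrist_force: [2.6, -4.8, 4.3]
width: 0.0197
finger_force: 30.0
```

```bash
cat > y.py <<'E'
from bench import *
from h import *
m=camera_model("wrist");w=snapshot("wrist");s=snapshot("scene");ms=camera_model("scene")
o=get_obs();print(o["tool_pos"],o["wrist_force"])
bw=blobs(w,"yel",(250,180,400,340),40);bs=blobs(s,"yel",(270,150,340,265));print(bw,bs)
p,e=tri([fray(m,bw[0][1]),ray(ms,bs[0][1])]);print("knob",p.round(4),np.round(e,4))
E
python3 y.py
```

```text
[0.45168242 0.22677156 0.04586364] [ 2.31519749 -4.81865959  3.94552097]
[([305, 249, 36, 30, 973], [322.3, 264.6])] [([302, 240, 8, 10, 58], [305.1, 244.7])]
knob [0.4506 0.2252 0.054 ] [0.0032 0.0032]
```

The grip is good: width 19.7 mm and the knob is centred. I lift along the 182 mm arc, first to 30°.

>>> servo_tool([
  [0.02, 0.12, -0.8, 0],
  [0.15, 0.12, -2.3, 0],
  [0.4, 0.12, -3.8, 0],
  [0.8, 0.12, -5.3, 0],
  [1.3, 0.12, -6.75, 0],
  [1.9, 0.12, -8.1, 0],
  [2.44, 0.12, -9.1, 0],
  [2.44, 0.12, -9.1, 0],
])

```text
time: 15.15
tool_pos: [0.4748, 0.2256, 0.1367]
ee_rot: [-3.14, 0.001, -0.038]
wrist_force: [-1.7, 3.6, -1.7]
width: 0.0197
finger_force: 30.0
```

```bash
python3 y.py
```

```text
[0.47435191 0.22561951 0.13584761] [-2.48190042  3.07441393  0.20439585]
[([305, 247, 35, 31, 1007], [322.1, 262.6])] [([295, 197, 8, 11, 63], [298.3, 202.3])]
knob [0.4739 0.2241 0.1426] [0.0031 0.0031]
```

>>> servo_tool([
  [0.4, -0.06, -0.67, 0],
  [1.1, -0.06, -1.7, 0],
  [1.82, -0.06, -2.6, 0],
  [2.89, -0.06, -3.77, 0],
  [4.06, -0.06, -4.84, 0],
  [5.32, -0.06, -5.81, 0],
  [6.2, -0.06, -6.37, 0],
  [6.66, -0.06, -6.66, 0],
])

```text
time: 16.25
tool_pos: [0.542, 0.2225, 0.2028]
ee_rot: [3.14, -0.0, -0.039]
wrist_force: [-1.8, 0.7, -1.4]
width: 0.0197
finger_force: 30.0
```

>>> servo_tool([
  [0, 0, 0, 0],
  [0, 0, 0, 0],
])

```text
time: 16.5
tool_pos: [0.5414, 0.2226, 0.2024]
ee_rot: [3.14, -0.0, -0.039]
wrist_force: [-1.7, -0.6, 0.1]
width: 0.0198
finger_force: 30.0
```

```bash
python3 y.py; python3 - <<'E'
from bench import *
from h import *
s=snapshot("scene");w=snapshot("wrist");print(blobs(s,"red",(280,140,345,240)))
cv2.imwrite("pics/w7.png",np.hstack([w[:,120:520],cv2.resize(s[140:260,220:340],(400,400),interpolation=cv2.INTER_CUBIC)]))
E
```

```text
[0.54133802 0.22254908 0.20240474] [-1.51944765 -2.02864721 -0.00789902]
[([305, 253, 35, 29, 991], [322.3, 267.0])] [([275, 156, 9, 10, 72], [279.0, 160.5])]
knob [0.538  0.2217 0.2082] [0.0024 0.0024]
[([302, 172, 10, 10, 64], [306.6, 176.5])]
```

View pics/w7.png

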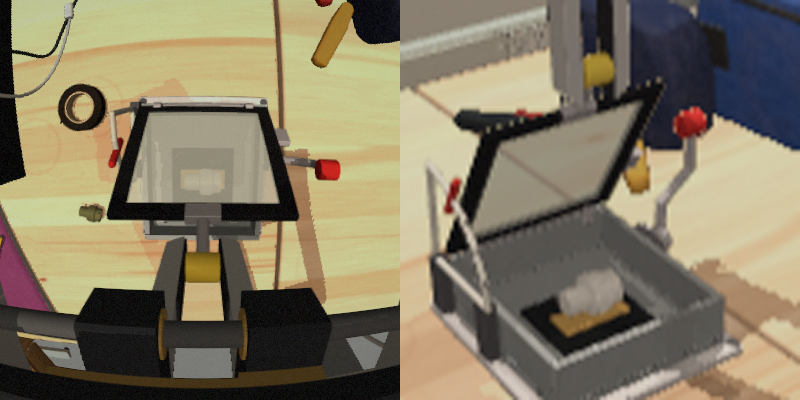

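The guard stands near 58–59° and the lever is still upright, with its red knob at scene (307,176). The multimeter side, spare connector and tape look undisturbed. A small nudge along the tangent, then I check the angle against the red mark and the guard edge.

>>> servo_tool([
  [0.15, -0.05, -0.1, 0],
  [0.3, -0.1, -0.2, 0],
  [0.3, -0.1, -0.2, 0],
  [0.3, -0.1, -0.2, 0],
])

```text
time: 17.2
tool_pos: [0.5441, 0.2224, 0.204]
ee_rot: [3.138, 0.002, -0.039]
wrist_force: [-2.9, -5.9, -0.7]
width: 0.0196
finger_force: 30.0
```

```bash
python3 y.py; python3 - <<'E'
from bench import *
from h import *
ms=camera_model("scene");mt=camera_model("top");s=snapshot("scene");t=snapshot("top")
def vp(m,uv,yaw=-.037,p0=(.5627,.2218),off=0.):  # intersect vertical plane y_fix=off -> (x_fix,z)
    o,d=ray(m,uv);n=np.array([-np.sin(yaw),np.cos(yaw),0]);c=np.array([*p0,0])+n*off
    q=o+d*(n@(c-o))/(n@d);return (q-c)@[np.cos(yaw),np.sin(yaw),0],q[2]
ang=lambda q:np.degrees(np.arctan2(q[1]-.052,.070-q[0]))
b=blobs(s,"yel",(270,140,340,265));print(b)
for uv in((303.4,245.4),b[0][1]):
    q=vp(ms,uv);print("knob fix",np.round(q,4),ang(q),np.hypot(q[1]-.052,.07-q[0]))
r=blobs(s,"red",(225,185,245,215),4);print(r)
for _,c in r:
    q=vp(ms,c,off=.072);print("mark",np.round(q,4),ang(q),np.hypot(q[1]-.052,.07-q[0]))
print("lever",vp(ms,blobs(s,"red",(290,160,345,200))[0][1],off=-.105),"pivot fix x ~0.0165")
cv2.imwrite("pics/f.png",s)
E
```

```text
[0.54411014 0.22243499 0.20400098] [-3.32067827 -4.74943745 -0.59090389]
[([305, 253, 36, 29, 997], [322.5, 267.1])] [([274, 154, 9, 11, 70], [278.4, 159.2])]
knob [0.5406 0.2214 0.2099] [0.0025 0.0025]
[([274, 154, 9, 11, 70], [278.4, 159.2])]
knob fix [-0.1125  0.0539] 0.5918622254393053 0.1825131302766476
knob fix [-0.0287  0.2134] 58.559853510197065 0.1891294786127105
[([234, 194, 4, 10, 19], [235.3, 197.8])]
mark [0.0306 0.1226] 60.84225293728256 0.08087812175615561
lever (np.float64(0.018626746469125065), np.float64(0.12562970738309487)) pivot fix x ~0.0165
```

```bash
python3 -c "
import cv2;s=cv2.imread('pics/f.png');cv2.imwrite('pics/f2.png',cv2.resize(s[150:220,225:305],(640,560),interpolation=cv2.INTER_CUBIC))"
```

```text
(no output)
```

View pics/f2.png

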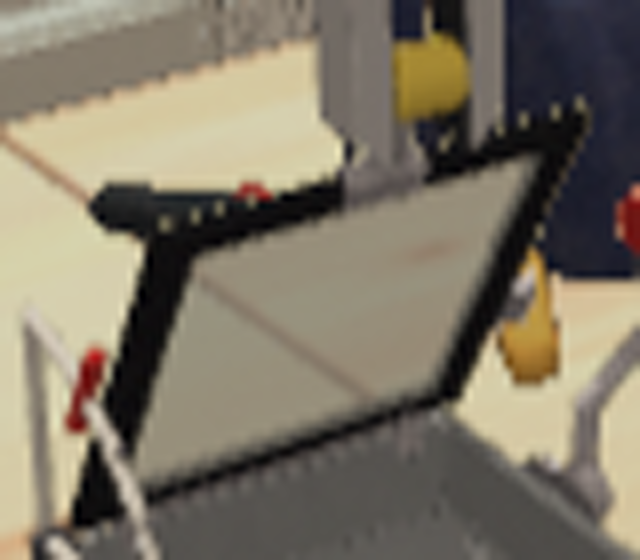

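```bash
python3 - <<'E'
from bench import *
from h import *
ms=camera_model("scene")
def vp(uv,off,yaw=-.037,p0=(.5627,.2218)):
    o,d=ray(ms,(uv[0]/8+225-.44,uv[1]/8+150-.44));n=np.array([-np.sin(yaw),np.cos(yaw),0]);c=np.array([*p0,0])+n*off
    q=o+d*(n@(c-o))/(n@d);return np.array([(q-c)@[np.cos(yaw),np.sin(yaw),0],q[2]])
for nm,a,b,off in(("left outer",(77,523),(150,242),.065),("left inner",(133,488),(193,258),.053),("right inner",(443,395),(541,152),-.053)):
    A,B=vp(a,off),vp(b,off);v=B-A;print(nm,A.round(4),B.round(4),np.linalg.norm(v).round(4),np.degrees(np.arctan2(v[1],-v[0])).round(2))
    print("  from hinge", [np.degrees(np.arctan2(q[1]-.052,.07-q[0])).round(1) for q in(A,B)])
q=vp((434,78),0);print("knob",q,np.degrees(np.arctan2(q[1]-.052,.07-q[0])))
print(get_obs()["time"],get_obs()["tool_pos"])
E
```

```text
left outer [0.0617 0.0613] [-1.000e-04  1.755e-01] 0.1299 61.56
  from hinge [np.float64(48.4), np.float64(60.4)]
left inner [0.049  0.0749] [0.0012 0.1669] 0.1036 62.58
  from hinge [np.float64(47.5), np.float64(59.1)]
right inner [0.0552 0.0658] [0.0015 0.1669] 0.1146 62.01
  from hinge [np.float64(43.0), np.float64(59.2)]
knob [-0.03014471  0.21366696] 58.22382633987386
17.4 [0.54410049 0.22245057 0.20400112]
```

The enlarged view shows the guard's left edge running parallel to the fixture's 60° direction. The mark is at crop (88,390) and the yellow knob at (432,78) between the fingers. The estimates (58–62° from the images, 59.5–60.1° from the knob's travel) centre on 60°, and the hold is steady.

```bash
python3 -c "
from bench import *
print(close_job())"
```

```text
the job is handed in; nothing more can be done
None
```

I handed the job in with the clamp lever upright at its stop and the guard held by its yellow knob at about 60° (my estimates run from 58° to 62°); the multimeter, spare connector and tape were not touched.

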